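Gauge the doll blanks

ROBOT

A 6-joint arm with a two-finger parallel gripper is mounted at the origin on the work surface. World frame = base frame: x ahead of the robot, y to its left, z up, the work surface at z = 0. Lengths are in m, angles in rad, forces in N, time in s.
With the tool pointing down it reaches from about 0.35 to 0.975 m from the base axis. Payload 4.9 kg.
Tool frame: the origin (TCP) lies on the centre line of the jaws, within the pads' length; the fingertips stand 8 mm ahead of it and the grasp point (between the pads) lies 11 mm behind it; z points along the fingers, y is the direction in which the jaws open and shut (so a half turn about z gives the same grasp; the last joint's range is limited). The gripper opens to 85 mm and grips with 20 to 120 N. Pads are 22 mm wide; open, the fingers measure 114 mm over their backs; the gripper's body (76 mm by 85 mm) begins 54 mm behind the grasp point. The pads swing forward as they close: fully open they stand 13 mm farther back than shut.
Start: joints at [1.129, 0.053, 1.613, -0, 1.476, -0.119], TCP at [0.198, 0.593, 0.239] pointing down, gripper open.
Joint ranges: [-3.01, 3.01], [-1.01, 2.22], [0.06, 2.58], [-1.02, 4.17], [0.09, 2.62], [-3.14, 3.14]. Speed limits (rad/s): [2.57, 2.57, 3.14, 3.14, 3.14, 3.14].

INTERFACE

Orientations are given as a rotation vector (axis times angle).
In Python, from bench import sensors, eyes, ctrl gives the robot as it stands.
- The arm moves only by the tool play_rows, never from a script. Its argument "rows" is a list of rows, each a list of 2 entries, a list of its own where there are three numbers: the shift along the tool's x, y, z in mm, then the turn about the tool's z in degrees. In form: [[[x, y, z], twist], ...]. A call has 1 to 10 rows; each row is the pose to reach, as a shift and turn from the pose measured when the call began, along the tool's axes at that moment; what a row does not reach only later rows make up. A row lasts 1/10 s, in which the tool goes at most 50 mm and 8.59 degrees, less where a joint would pass 70% of its speed; a pose out of reach is approached as far as the arm can. A call with a gripper value outside its range is refused whole. "gripper" is the opening, from 0 (shut) to 1 (fully open), set as the call begins (left out, the last holds). The fingers move at their own pace and stop on an object; the grip force is fixed at half the most. Time passes only in rows, so rows that repeat a pose let the fingers close. It gives the time, the measured TCP pose, the force and the opening at its end, in the units of the state.
- sensors.get_state(): the state, without advancing time (a new reading comes with each control period).
- eyes.get_image(name): name is "scene" or "side" or "wrist"; returns a dict with "img" (400x640x3 uint8, blue, green, red), "z_map" (400x640 float32, m along the optical axis (not along the pixel's ray), 0 where there is no reading), "vfov" (degrees; the focal length in pixels is half the picture's height over the tangent of half this angle, whatever the lens; pixels are square), "cx", "cy" (the principal point, pixels), "pose" (4x4, takes a point from camera to world coordinates). Camera axes: x right, y up, looking along -z (the intrinsics and any distortion apply to the point x, -y, -z); pixel columns grow to the right and rows downward; lengths in m; the calibration is good to about 2 mm. A picture is of the moment at which its call begins.
- ctrl.sign_off(): hands the job in, once; it reports no verdict.
Trained networks look in a picture, given as the dict that the camera call returned (one of the last four; its "shot" number tells which), for a name from the list of things; names that differ only in an ending like _2 or _b are one class to them, and where a whole thing is asked for, a point or a joint stands for the part that bears it (a point fixed in the world has none). Each returns a list of dicts, best first, with "p" (0 to 1); they miss things now and then, are a little off and sometimes report something else, mostly with a low value. They report only what shows in the picture. A call takes as long as a camera call. They do not tell look-alikes from the thing itself.
- eyes.find_in(label, picture): "position" ([x, y, z] in m, in world coordinates, good to about 4 mm: the middle of the surface that is visible of it).
- eyes.trace(label, picture): "mask" (400x640 bool, what is visible of it).
The state is a dict: "t": time; "joints": joint angles; "qvel": joint speeds; "joint_torque": joint torques, N m; "tool_pos": TCP position; "eef_rot": TCP orientation; "ft_force": force on the tool from outside, world axes, zero at the start; "torque": the same for the moment, N m; "grip_width": opening from 0.0 (shut) to 1.0 (fully open).
Only numpy, scipy, OpenCV 4.12 (cv2) and the standard library are available. Lean on these libraries where they do the work, as an engineer would, in place of code of your own. Each camera call takes 0.05 s, during which the arm holds its last target. There are 200 camera calls.

TASK

Wind the gauge's crank one full turn counter-clockwise so that its gate uncovers the bore, then sort all the brass-footed doll blanks by it, foot first: let those that slide through drop into the covered tray, and put those that jam in the wire reject basket. When all are sorted, wind the crank back to its stop so that the gate is shut. Do not knock over or push away the other things on the counter.

Things in the scene. Friction and masses are not known exactly. Their poses are not given: they have to be found in the camera images.
- bore (a point): centre of the mouth of the gauge's bore, in the top face of its aluminium plate (190 mm above the table). The bore is 33 mm in diameter through a plate 12 mm thick. z is up; y points to the crank's axis, 150 mm away; x points to the covered tray. Under it a slick chute slides what comes through along +x into the tray; 90 mm of depth is free under the plate on the bore's axis
- plate (a point): centre of the gauge's top face, 120 mm (x) by 300 mm (y), axes as for the bore. The gauge is a plywood housing fixed to the table, solid under the crank. Two steel guide strips 8 mm wide and 6 mm high run along y at 36 mm to either side of the bore's centre line
- gate (a point): middle of the top of the steel gate, 62 (x) x 50 (y) x 5 mm, lying on the plate: shut, it covers the bore; the crank slides it 8 mm per radian to +y, and open it has moved 50 mm, its near edge 25 mm from the bore's centre
- tray (a point): middle of the floor of the plywood tray at the chute's foot, under a clear sloping cover: it can be reached only through the bore. Inside, chute and tray reach from 58 mm behind (-x) to 256 mm ahead (+x) of the bore and 55 mm to either side; axes as for the bore
- crank (a joint): turning angle of the gate's crank, rad, about a vertical axis, growing counter-clockwise seen from above: 0 (a stop) is gate shut, one full turn (6.28) is gate fully open, with a stop at 6.4. It starts near 0, stays where it is left, and turns with about 2 to 4 N at the grip
- crank_grip (a point): point to hold on the crank's upright wooden grip, a round post 16 mm in diameter and 42 mm tall that spins freely on its own axis, standing on a steel disc 112 mm across; the point is 24 mm above the disc's top and 18 mm below the post's top. The post goes round the crank's axis at a radius of 44 mm; at crank angle 0 it points along the bore's +y
- crank_axis (a point): point on the crank's vertical turning axis, at the height of the grip point
- basket_in (a point): centre of the inner floor of the wire reject basket, fixed, 150 mm (its x) by 160 mm (its y) outside, walls 4 mm thick and 55 mm high; z is up
- doll_a_mid (a point): half-way up on the axis of a turned dark wooden doll blank, 72 mm tall, standing on a heavy brass foot; z points to its head. From the bottom: foot 24 to 27 mm across, 12 mm high; belly from 16 to 30 mm; shoulder to 38 mm; then a straight round head 18 mm across. The belly is 30 mm across (goes through the bore) or 36 mm (jams with the foot some 15 mm in): the gauge tells. About 80 g
- doll_b_mid (a point): half-way up on the axis of a turned dark wooden doll blank, 72 mm tall, standing on a heavy brass foot; z points to its head. From the bottom: foot 24 to 27 mm across, 12 mm high; belly from 16 to 30 mm; shoulder to 38 mm; then a straight round head 18 mm across. The belly is 30 mm across (goes through the bore) or 36 mm (jams with the foot some 15 mm in): the gauge tells. About 80 g
- doll_c_mid (a point): half-way up on the axis of a turned dark wooden doll blank, 72 mm tall, standing on a heavy brass foot; z points to its head. From the bottom: foot 24 to 27 mm across, 12 mm high; belly from 16 to 30 mm; shoulder to 38 mm; then a straight round head 18 mm across. The belly is 30 mm across (goes through the bore) or 36 mm (jams with the foot some 15 mm in): the gauge tells. About 80 g
- doll_d_mid (a point): half-way up on the axis of a turned dark wooden doll blank, 72 mm tall, standing on a heavy brass foot; z points to its head. From the bottom: foot 24 to 27 mm across, 12 mm high; belly from 16 to 30 mm; shoulder to 38 mm; then a straight round head 18 mm across. The belly is 30 mm across (goes through the bore) or 36 mm (jams with the foot some 15 mm in): the gauge tells. About 80 g
- doll_e_mid (a point): half-way up on the axis of a turned dark wooden doll blank, 72 mm tall, standing on a heavy brass foot; z points to its head. From the bottom: foot 24 to 27 mm across, 12 mm high; belly from 16 to 30 mm; shoulder to 38 mm; then a straight round head 18 mm across. The belly is 30 mm across (goes through the bore) or 36 mm (jams with the foot some 15 mm in): the gauge tells. About 80 g
- doll_f_mid (a point): half-way up on the axis of a turned dark wooden doll blank, 72 mm tall, standing on a heavy brass foot; z points to its head. From the bottom: foot 24 to 27 mm across, 12 mm high; belly from 16 to 30 mm; shoulder to 38 mm; then a straight round head 18 mm across. The belly is 30 mm across (goes through the bore) or 36 mm (jams with the foot some 15 mm in): the gauge tells. About 80 g
- hippo: small dark carved animal, 33 x 16 x 28 mm, standing between the dolls, a bystander; its origin is at the centre of its underside
- elephant: carved wooden animal, 60 x 28 x 50 mm, a bystander; its origin is at the centre of its underside
- giraffe: pale carved giraffe, 66 x 31 x 140 mm, a bystander; its origin is at the centre of its underside
- bowl: turned wooden bowl, 100 mm across, 40 mm high, a bystander; its origin is at the centre of its underside
- oil: amber bottle of finishing oil, 52 mm across, 110 mm high, a bystander; its origin is at the centre of its underside
- candlestick: turned dark candlestick, 60 mm across, 100 mm high, a bystander; its origin is at the centre of its underside
Not all that is in view belongs to the job. What is shaped like the part that bears doll_f_mid but pink is not meant.

How it is judged:
On the way, in this order (a step that is already met when the one before it is completed fails the run):
1. the crank is wound a full turn, the gate open (value of joint crank above 6 rad), for 0.2 s.
2. every doll blank is sorted: slim ones through the bore into the tray, thick ones in the basket (x of doll_a_mid in the frame of bore between -0.06 and 0.26 m and y of doll_a_mid in the frame of bore between -0.065 and 0.065 m and z of doll_a_mid in the frame of bore between -0.19 and -0.05 m and x of doll_d_mid in the frame of bore between -0.06 and 0.26 m and y of doll_d_mid in the frame of bore between -0.065 and 0.065 m and z of doll_d_mid in the frame of bore between -0.19 and -0.05 m and x of doll_f_mid in the frame of bore between -0.06 and 0.26 m and y of doll_f_mid in the frame of bore between -0.065 and 0.065 m and z of doll_f_mid in the frame of bore between -0.19 and -0.05 m and x of doll_b_mid in the frame of basket_in between -0.075 and 0.075 m and y of doll_b_mid in the frame of basket_in between -0.08 and 0.08 m and z of doll_b_mid in the frame of basket_in between 0 and 0.06 m and x of doll_c_mid in the frame of basket_in between -0.075 and 0.075 m and y of doll_c_mid in the frame of basket_in between -0.08 and 0.08 m and z of doll_c_mid in the frame of basket_in between 0 and 0.06 m and x of doll_e_mid in the frame of basket_in between -0.075 and 0.075 m and y of doll_e_mid in the frame of basket_in between -0.08 and 0.08 m and z of doll_e_mid in the frame of basket_in between 0 and 0.06 m), for 0.3 s.
At the end, for the whole second after the job is handed in: every 30 mm blank lies in the chute or covered tray, wholly below the gauge's plate; every 36 mm blank is inside the reject basket, its middle less than 60 mm above the floor of it; the crank is back within 0.25 rad of its shut stop (all of step 2 and value of joint crank below 0.25 rad); the robot touches nothing.
It fails at once if a bystander is knocked over or pushed more than 70 mm (distance of any of hippo, elephant, giraffe, bowl, oil, candlestick from where it was at the start of the episode above 0.07 m or angle between any of hippo, elephant, giraffe, bowl, oil, candlestick's own z axis and vertical above 0.7 rad).
Of doll_a, doll_b, doll_c, doll_d, doll_e, doll_f only 3 to 5 are there at a start; the rules pass over those that are not, and their reading is None.
At some moment in a run one of doll_a, doll_b, doll_c, doll_d, doll_e, doll_f may be knocked a few centimetres aside while the robot is not near it.
It also fails if it takes over 210 s, if anything falls off the work surface, if the arm or the gripper's body presses on something with over 40 N, if the wrist force passes 120 N, or if a joint passes its speed limit or range.

## Working session

There is one attempt and no reset: what is moved stays moved. The work goes in short steps, Python scripts to look and compute and a tool call to move; the robot and the scene stay as the last step left them, time stands still between calls to the robot, and variables do not carry over. Pictures are saved under pics/ and viewed, about 12 in all and at most 16, crops included, and the job is handed in when it is done.

Besides the shell and the picture viewer there is one more tool, called after "Emit:" in YAML: its name, and indented under it one key for each argument. play_rows: Moves the arm, as the interface text tells. Its arguments: {"type":"object","properties":{"rows":{"type":"array","items":{"type":"array"}},"gripper":{"type":"number"}},"required":["rows"]}

```bash
mkdir -p pics; ls; cat > h.py <<'E'
import numpy as np, cv2
from bench import sensors, eyes, ctrl
from scipy.spatial.transform import Rotation as R
def px2w(P,u,v,z=None):
    f=200/np.tan(np.radians(P["vfov"])/2)
    z=P["z_map"][int(v),int(u)] if z is None else z
    c=np.array([(u-P["cx"])/f*z,-(v-P["cy"])/f*z,-z,1])
    return (P["pose"]@c)[:3]
def w2px(P,p):
    f=200/np.tan(np.radians(P["vfov"])/2)
    c=np.linalg.inv(P["pose"])@np.r_[p,1]
    return P["cx"]+f*c[0]/-c[2],P["cy"]-f*c[1]/-c[2]
def tool(p,s=None):
    s=s or sensors.get_state()
    return R.from_rotvec(s["eef_rot"]).inv().apply(np.array(p)-s["tool_pos"])*1000
E
python3 - <<'E'
from h import *
s=sensors.get_state();print({k:np.round(v,3) for k,v in s.items()})
print(R.from_rotvec(s["eef_rot"]).as_matrix().round(3))
for n in["scene","side"]:
    P=eyes.get_image(n);cv2.imwrite(f"pics/{n}0.png",P["img"])
    print(n,P["vfov"],P["cx"],P["cy"],P["pose"].round(3).tolist(),[k for k in P])
    for l in["doll_a_mid","plate","gate","bore","crank_grip","crank_axis","crank","basket_in","tray","hippo","elephant","giraffe","bowl","oil","candlestick"]:
        try:
            for d in eyes.find_in(l,P)[:8]:
                print(l,np.round(d["position"],3),round(d["p"],2),np.round(w2px(P,d["position"])))
        except Exception as e: print(l,e)
E
```

```text
pics
{'t': np.float64(0.0), 'joints': array([ 1.129,  0.053,  1.614, -0.   ,  1.476, -0.119]), 'qvel': array([-0.001,  0.   , -0.001, -0.001,  0.001,  0.002]), 'joint_torque': array([-1.0000e-03, -3.9368e+01, -3.7017e+01, -0.0000e+00,  7.0000e-03,
       -0.0000e+00]), 'tool_pos': array([0.198, 0.592, 0.238]), 'eef_rot': array([-5.05e-01, -3.10e+00,  3.00e-03]), 'ft_force': array([-0.655,  0.921,  0.044]), 'torque': array([-0.03 , -0.001, -0.013]), 'grip_width': np.float64(0.999)}
[[-0.948  0.317 -0.001]
 [ 0.317  0.948 -0.002]
 [ 0.    -0.002 -1.   ]]
scene 47.1048450566974 317.88725425871735 199.4628157330968 [[-0.899, -0.334, 0.284, 0.959], [0.438, -0.704, 0.559, 0.762], [0.013, 0.627, 0.779, 1.302], [0.0, 0.0, 0.0, 1.0]] ['img', 'z_map', 'vfov', 'cx', 'cy', 'pose', 'shot']
doll_a_mid [ 0.335 -0.19   0.026] 0.48 [352. 179.]
plate [0.593 0.039 0.152] 0.62 [317. 229.]
gate [ 0.546 -0.021  0.196] 0.69 [322. 201.]
gate [0.664 0.364 0.06 ] 0.58 [345. 344.]
gate [0.542 0.129 0.201] 0.57 [346. 236.]
bore [0.597 0.041 0.154] 0.85 [316. 230.]
crank_grip [0.527 0.172 0.236] 0.6 [359. 239.]

[... 1202 characters left out ...]
216.]
crank_grip [0.526 0.16  0.235] 0.63 [311. 144.]
crank_axis [0.535 0.117 0.204] 0.86 [314. 159.]
crank_axis [0.654 0.342 0.054] 0.23 [343. 165.]
crank [0.535 0.119 0.206] 0.63 [314. 159.]
crank [ 0.592 -0.083  0.127] 0.41 [340. 216.]
basket_in [0.416 0.427 0.004] 0.73 [278. 168.]
tray [ 0.594 -0.088  0.128] 0.67 [341. 216.]
tray [ 0.571 -0.385  0.036] 0.3 [345. 317.]
hippo [ 0.592 -0.085  0.125] 0.62 [340. 217.]
hippo [ 0.514 -0.255  0.024] 0.44 [318. 286.]
elephant [ 0.495 -0.523  0.052] 0.65 [319. 361.]
giraffe [0.654 0.345 0.056] 0.6 [342. 164.]
bowl [ 0.69  -0.223  0.025] 0.76 [381. 273.]
oil [ 0.685 -0.363  0.063] 0.68 [390. 300.]
candlestick [ 0.331 -0.209  0.032] 0.85 [249. 276.]
```

View pics/scene0.png

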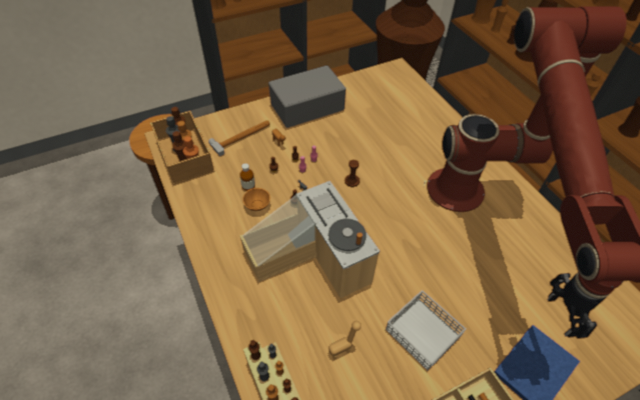

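View pics/side0.png

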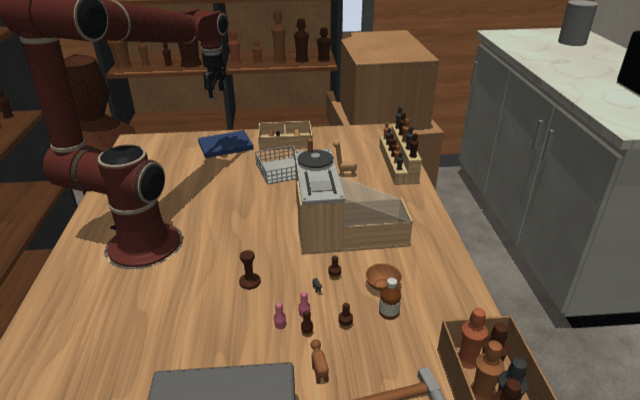

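```bash
cat >> h.py <<'E'
def cloud(P):
    f=200/np.tan(np.radians(P["vfov"])/2)
    v,u=np.mgrid[:400,:640]; z=P["z_map"]
    c=np.stack([(u-P["cx"])/f*z,-(v-P["cy"])/f*z,-z,np.ones_like(z)],-1)
    w=(c@P["pose"].T)[...,:3]; w[z==0]=np.nan
    return w
E
python3 - <<'E'
from h import *
for n in["scene","side"]:
    P=eyes.get_image(n);w=cloud(P)
    def sel(x0,x1,y0,y1,z0,z1):
        return (w[...,0]>x0)&(w[...,0]<x1)&(w[...,1]>y0)&(w[...,1]<y1)&(w[...,2]>z0)&(w[...,2]<z1)
    m=sel(.4,.7,-.15,.3,.18,.2)
    p=w[m]; print(n,"plate",m.sum(),np.median(p[:,2]),cv2.minAreaRect(np.float32(p[:,:2]*1000)))
    m=sel(.4,.7,-.15,.3,.2,.222);p=w[m]; print("disc",np.median(p[:,2]),cv2.minAreaRect(np.float32(p[:,:2]*1000)))
    m=sel(.4,.7,0,.3,.225,.28);p=w[m]; print("grip",len(p),p.mean(0),p.max(0),p.min(0))
    m=sel(.2,.9,-.6,-.08,.012,.15).astype(np.uint8)
    k,l,st,ce=cv2.connectedComponentsWithStats(m)
    for i in range(1,k):
        if st[i][4]>8:
            p=w[l==i]; print(st[i][4],ce[i].round(),"mean",p.mean(0).round(3),"min",p.min(0).round(3),"max",p.max(0).round(3),P["img"][l==i].mean(0).round())
    m=sel(.25,.55,.25,.6,.03,.075);p=w[m]; print("basket",len(p),cv2.minAreaRect(np.float32(p[:,:2]*1000)),p[:,2].max())
    m=sel(.25,.55,.25,.6,-.01,.015)
    I=P["img"]
    if n=="scene": c=I[100:300,190:390]
    else: c=I[230:360,230:430]
    cv2.imwrite(f"pics/{n}1.png",cv2.resize(c,None,fx=3.5,fy=3.5,interpolation=2)[:600])
E
```

```text
scene plate 2537 0.18939208404247143 ((552.7869873046875, 59.37754821777344), (145.0917205810547, 305.1838684082031), 1.5906906127929688)
disc 0.20708860793202166 ((534.4213256835938, 73.9219970703125), (214.18243408203125, 110.97610473632812), 84.07830047607422)
grip 45 [0.52802301 0.1686119  0.24115783] [0.53345469 0.17371953 0.25319107] [0.51977071 0.16006233 0.22538904]
1399 [310. 106.] mean [ 0.327 -0.574  0.077] min [ 0.2   -0.6    0.012] max [ 0.444 -0.56   0.127] [58. 63. 65.]
1177 [191. 155.] mean [ 0.844 -0.504  0.082] min [ 0.781 -0.6    0.012] max [ 0.9  -0.46  0.15] [31. 60. 92.]
126 [277. 136.] mean [ 0.503 -0.501  0.044] min [ 0.482 -0.54   0.013] max [ 0.519 -0.459  0.064] [ 39.  85. 130.]
251 [228. 142.] mean [ 0.686 -0.577  0.021] min [ 0.568 -0.6    0.012] max [ 0.753 -0.528  0.032] [ 70. 103. 133.]
85 [294. 153.] mean [ 0.481 -0.387  0.042] min [ 0.465 -0.402  0.013] max [ 0.493 -0.374  0.074] [29. 54. 81.]
83 [313. 153.] mean [ 0.415 -0.356  0.042] min [ 0.398 -0.368  0.013] max [ 0.427 -0.344  0.075] [ 75.  76. 131.]
98 [273. 164.] mean [ 0.578 -0.369  0.04 ] mi
[... 2051 characters left out ...]
 [345. 315.] mean [ 0.572 -0.384  0.043] min [ 0.555 -0.397  0.015] max [ 0.59  -0.366  0.078] [26. 38. 60.]
2750 [467. 344.] mean [ 0.82  -0.527  0.08 ] min [ 0.777 -0.6    0.012] max [ 0.9   -0.468  0.15 ] [37. 55. 83.]
472 [319. 360.] mean [ 0.495 -0.516  0.047] min [ 0.481 -0.547  0.012] max [ 0.514 -0.469  0.066] [ 49.  76. 116.]
1318 [233. 371.] mean [ 0.319 -0.587  0.121] min [ 0.2   -0.6    0.113] max [ 0.439 -0.569  0.126] [ 94.  99. 102.]
769 [416. 386.] mean [ 0.699 -0.582  0.024] min [ 0.586 -0.6    0.012] max [ 0.75  -0.537  0.032] [ 82. 102. 127.]
basket 696 ((446.9903259277344, 482.1781005859375), (255.46746826171875, 290.6491394042969), 17.511476516723633) 0.06806235884962797
```

View pics/scene1.png

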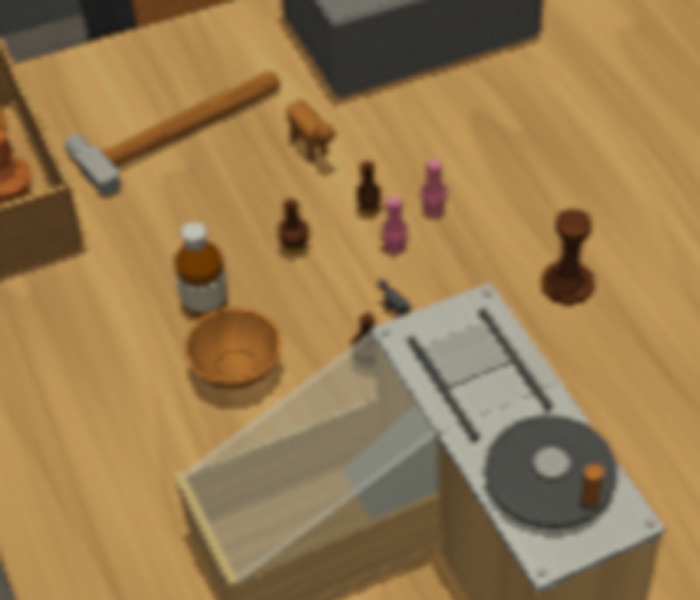

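View pics/side1.png

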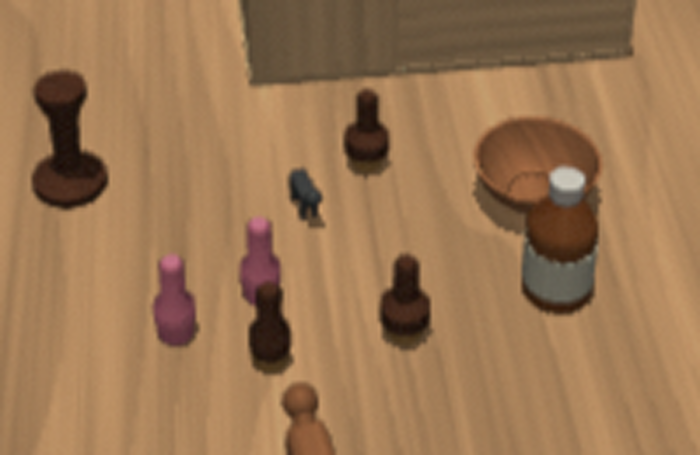

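Emit:
play_rows:
  rows:
    - [[-40,-30,-30],-2]
    - [[-80,-65,-60],-4]
    - [[-120,-98,-90],-6]
    - [[-496,-405,-210],-18.5]
    - [[-496,-405,-210],-18.5]
    - [[-496,-405,-210],-18.5]
    - [[-496,-405,-210],-18.5]
    - [[-496,-405,-210],-18.5]
    - [[-496,-405,-210],-18.5]
    - [[-496,-405,-210],-18.5]
  gripper: 0.4

```text
t: 2.7
tool_pos: [0.4472, 0.1979, 0.404]
eef_rot: [-0.0, 3.141, 0.001]
ft_force: [-0.3, 0.2, 0.2]
grip_width: 0.399
```

Emit:
play_rows:
  rows:
    - [[-93,-148,-46],0]
    - [[-93,-148,-46],0]
    - [[-93,-148,-46],0]
    - [[-93,-148,-46],0]
    - [[-93,-148,-46],0]

```text
t: 3.2
tool_pos: [0.5418, 0.0466, 0.4506]
eef_rot: [0.008, 3.139, -0.001]
ft_force: [-0.0, -0.3, -0.6]
grip_width: 0.401
```

```bash
python3 - <<'E'
from h import *
s=sensors.get_state();print(s["tool_pos"],s["eef_rot"],s["joints"])
P=eyes.get_image("wrist");cv2.imwrite("pics/w1.png",P["img"]);w=cloud(P)
print(P["pose"].round(3),P["vfov"],P["cx"],P["cy"])
m=np.abs(w[...,2]-.19)<.008
p=w[m&(abs(w[...,0]-.54)<.12)];print(len(p),np.median(p[:,2]),cv2.minAreaRect(np.float32(p[:,:2]*1000)))
E
```

```text
[0.54180497 0.04656257 0.4506284 ] [ 8.03677798e-03  3.13942172e+00 -8.12874678e-04] [-5.09365798e-02 -1.78817896e-01  1.48926091e+00 -4.26911146e-04
  1.82896655e+00 -1.61672245e+00]
[[ 0.005 -0.949 -0.314  0.463]
 [ 1.     0.005  0.002  0.047]
 [-0.001 -0.314  0.949  0.585]
 [ 0.     0.     0.     1.   ]] 65.93105019903068 318.07277859334255 195.0959991751346
15528 0.19075954341746826 ((551.144287109375, 59.60968017578125), (138.2352752685547, 300.78216552734375), 1.7738864421844482)
```

View pics/w1.png

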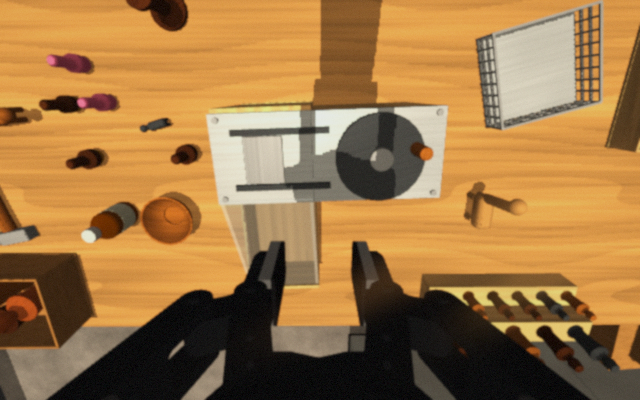

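```bash
cat > g.py <<'E'
from h import *
P=eyes.get_image("wrist");w=cloud(P)
g=cv2.cvtColor(P["img"],6)
I=cv2.resize(P["img"][95:215,195:460],None,fx=3,fy=3,interpolation=2)
cv2.imwrite("pics/w2.png",I)
roi=(abs(w[...,0]-.54)<.09)&(w[...,1]>-.12)&(w[...,1]<.23)
d=roi&(w[...,2]>.201)&(w[...,2]<.216)&(w[...,1]>.04)
p=w[d];c,r=cv2.minEnclosingCircle(np.float32(p[:,:2]*1000));print("disc",d.sum(),np.median(p[:,2]),c,r, p.min(0),p.max(0))
m=roi&(w[...,2]>.225);p=w[m];print("grip",len(p),p.mean(0),p.min(0),p.max(0))
t=p[p[:,2]>p[:,2].max()-.006];print("top",len(t),t.mean(0),t.min(0),t.max(0))
dk=(roi&(g<75)&(w[...,1]<.075)&(abs(w[...,2]-.193)<.006)).astype(np.uint8)
k,l,st,ce=cv2.connectedComponentsWithStats(dk)
for i in range(1,k):
    if st[i][4]>60:
        p=w[l==i];q=p.mean(0);v=cv2.fitLine(np.float32(p[:,:2]),cv2.DIST_L2,0,.01,.01).ravel();print("strip",st[i],q.round(4),np.degrees(np.arctan2(v[1],v[0])),p.min(0),p.max(0))
f=roi&(abs(w[...,2]-.19)<.006);q=w[f][:,:2]
k=np.float32([px2w(P,u,v)for u,v in[(215,120),(440,112),(225,199),(433,193)]]);print("screws",k.round(4).tolist())
E
python3 g.py
```

```text
disc 5749 0.20847502478063817 (540.09912109375, 124.16358184814453) 55.881675720214844 [0.48499103 0.0684416  0.2022216 ] [0.59471814 0.17907559 0.2159938 ]
grip 39874 [0.53249662 0.04937399 0.50886163] [ 0.51886724 -0.01597047  0.22506224] [0.55502708 0.17307972 0.53814963]
top 1569 [0.52303164 0.04869491 0.53511416] [ 0.52077973 -0.01002148  0.53215222] [0.52883656 0.10688523 0.53814963]
strip [298 128  19   7 115] [0.506  0.0346 0.196 ] -86.24388 [0.50251218 0.02365274 0.18986511] [0.50976864 0.04612098 0.19839753]
strip [282 183  47   8 274] [0.5774 0.0341 0.1958] -89.407646 [0.57396976 0.00089464 0.1896674 ] [0.58212838 0.0615702  0.19863638]
strip [236 185  45   6 115] [ 0.5787 -0.0357  0.1964] -86.50905 [ 0.57584973 -0.05974416  0.19433233] [ 0.58225274 -0.00161708  0.19891404]
screws [[0.4925000071525574, -0.07880000025033951, 0.19359999895095825], [0.4837999939918518, 0.19859999418258667, 0.19300000369548798], [0.5960999727249146, -0.07670000195503235, 0.19290000200271606], [0.5881999731063843, 0.20160000026226044, 0.19380000233650208]]
```

View pics/w2.png

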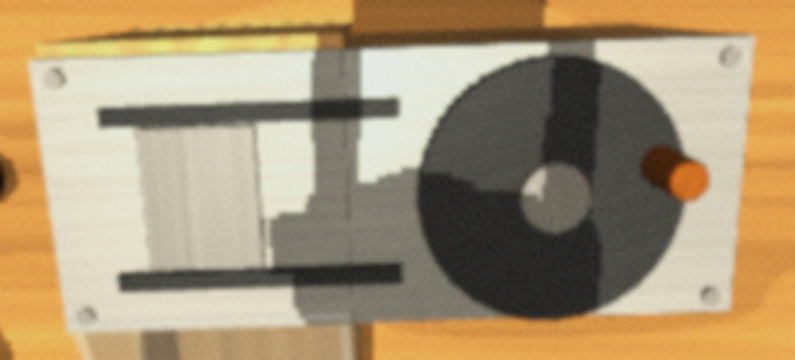

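```bash
sed -i 's/m=roi&(w\[...,2\]>.225)/m=roi\&(w[...,2]>.225)\&(w[...,2]<.28)/' g.py; sed -i '/^I=\|^cv2.imw/d' g.py; python3 g.py | grep -v -e strip -e screw
```

```text
disc 5753 0.2084526253336998 (540.0881958007812, 124.16238403320312) 55.9221076965332 [0.4843086  0.06852389 0.20114954] [0.59519446 0.17958612 0.2159964 ]
grip 248 [0.52539079 0.16364457 0.24482311] [0.51887484 0.15827636 0.22552411] [0.5333763  0.17291228 0.25204811]
top 160 [0.52619948 0.16528819 0.24979555] [0.51904742 0.15831547 0.24614447] [0.5333763  0.17291228 0.25204811]
```

Emit:
play_rows:
  rows:
    - [[8,60,20],0]
    - [[16,100,50],0]
    - [[16,119,90],0]
    - [[16,119,130],0]
    - [[16,119,170],0]
    - [[16,119,200],0]
    - [[16,119,215],0]
    - [[16,119,224],0]
    - [[16,119,224],0]

```text
t: 4.25
tool_pos: [0.5236, 0.1699, 0.2256]
eef_rot: [0.002, -3.142, -0.001]
ft_force: [-0.5, 0.3, 0.2]
grip_width: 0.401
```

Emit:
play_rows:
  rows:
    - [[0,0,0],0]
    - [[0,0,0],0]
    - [[0,0,0],0]
    - [[0,0,0],0]
    - [[0,0,0],0]
    - [[0,0,0],0]
  gripper: 0

```text
t: 4.85
tool_pos: [0.525, 0.167, 0.2279]
eef_rot: [0.001, 3.138, -0.008]
ft_force: [0.6, -9.5, -0.1]
grip_width: 0.165
```

```bash
cat > circ.py <<'E'
import sys
from h import *
a0,a1,n=map(float,sys.argv[1:4]); n=int(n)
s=sensors.get_state();c=np.array([.540,.124]); print(s["tool_pos"],s["eef_rot"],s["ft_force"],s["grip_width"])
v=s["tool_pos"][:2]-c;print("r",np.hypot(*v),"ang",np.degrees(np.arctan2(v[1],v[0])))
for a in np.linspace(a0,a1,n+1)[1:]:
    p=np.r_[c+.044*np.array([np.cos(np.radians(a)),np.sin(np.radians(a))]),s["tool_pos"][2]]
    print(round(a),tool(p,s).round(1).tolist())
E
python3 circ.py 108.6 280 10
```

```text
[0.5250498  0.16700634 0.22790485] [ 1.01566794e-03  3.13779253e+00 -8.18760788e-03] [ 0.57170438 -9.45332072 -0.07712069] 0.1652316201116685
r 0.04553079605483828 ang 109.16887741491955
126 [10.7, -7.3, -0.0]
143 [20.1, -16.5, 0.0]
160 [26.4, -28.0, 0.0]
177 [29.0, -40.8, 0.1]
194 [27.7, -53.9, 0.2]
211 [22.5, -66.0, 0.3]
229 [14.1, -76.0, 0.3]
246 [3.1, -83.1, 0.4]
263 [-9.5, -86.7, 0.5]
280 [-22.6, -86.3, 0.5]
```

Emit:
play_rows:
  rows:
    - [[10.7,-7.3,0],0]
    - [[20.1,-16.5,0],0]
    - [[26.4,-28,0],0]
    - [[29,-40.8,0],0]
    - [[27.7,-53.9,0],0]
    - [[22.5,-66,0],0]
    - [[14.1,-76,0],0]
    - [[3.1,-83.1,0],0]
    - [[-9.5,-86.7,0],0]
    - [[-22.6,-86.3,0],0]

```text
t: 5.85
tool_pos: [0.5466, 0.0813, 0.228]
eef_rot: [-0.002, -3.141, 0.003]
ft_force: [-5.3, 8.5, -4.1]
grip_width: 0.165
```

```bash
python3 circ.py 280 452.5 10
```

```text
[0.54659394 0.08125698 0.22801664] [-2.39312666e-03 -3.14119150e+00  3.08585613e-03] [-5.33516483  8.46477539 -4.11149048] 0.16539932552881098
r 0.04324865603542579 ang -81.23014605377999
297 [-13.5, 3.6, -0.0]
314 [-24.2, 11.4, -0.0]
332 [-32.1, 22.0, -0.1]
349 [-36.5, 34.4, -0.1]
366 [-37.1, 47.6, -0.1]
384 [-33.7, 60.3, -0.1]
401 [-26.6, 71.5, -0.2]
418 [-16.6, 80.1, -0.2]
435 [-4.5, 85.3, -0.2]
452 [8.6, 86.7, -0.2]
```

Emit:
play_rows:
  rows:
    - [[-13.5,3.6,0],0]
    - [[-24.2,11.4,0],0]
    - [[-32.1,22,0],0]
    - [[-36.5,34.4,0],0]
    - [[-37.1,47.6,0],0]
    - [[-33.7,60.3,0],0]
    - [[-26.6,71.5,0],0]
    - [[-16.6,80.1,0],0]
    - [[-4.5,85.3,0],0]
    - [[8.6,86.7,0],0]

```text
t: 6.85
tool_pos: [0.5386, 0.1676, 0.228]
eef_rot: [0.003, 3.14, -0.004]
ft_force: [3.9, -1.3, -7.1]
grip_width: 0.166
```

Emit:
play_rows:
  rows:
    - [[0,0,0],0]
    - [[0,0,0],0]
    - [[0,0,0],0]

```text
t: 7.15
tool_pos: [0.5385, 0.1676, 0.228]
eef_rot: [0.003, 3.141, -0.004]
ft_force: [-1.2, -1.5, -6.3]
grip_width: 0.168
```

Emit:
play_rows:
  rows:
    - [[0,0,0],0]
    - [[0,0,0],0]
    - [[0,0,0],0]
    - [[0,0,-40],0]
    - [[0,-10,-80],0]
    - [[-3,-60,-102],0]
    - [[-5,-105,-102],0]
    - [[-5,-150,-102],0]
    - [[-5,-193,-102],0]
    - [[-5,-193,-102],0]
  gripper: 0.45

```text
t: 8.15
tool_pos: [0.5434, -0.0294, 0.3316]
eef_rot: [0.013, 3.138, -0.007]
ft_force: [-0.1, 0.8, 0.2]
grip_width: 0.45
```

```bash
cat > b.py <<'E'
from h import *
P=eyes.get_image("wrist");w=cloud(P);s=sensors.get_state();print(s["tool_pos"],s["eef_rot"])
cv2.imwrite("pics/w3.png",P["img"])
roi=(abs(w[...,0]-.544)<.05)&(abs(w[...,1]+.026)<.05)
m=(roi&(w[...,2]<.183)).astype(np.uint8)
k,l,st,ce=cv2.connectedComponentsWithStats(m)
f=200/np.tan(np.radians(P["vfov"])/2)
for i in range(1,k):
    if st[i][4]>300:
        q=l==i; cn,_=cv2.findContours(q.astype(np.uint8),0,1)
        c=max(cn,key=len)[:,0]
        pts=[]
        for u,v in c: # intersect with plane z=.19
            r=P["pose"][:3,:3]@np.array([(u-P["cx"])/f,-(v-P["cy"])/f,-1]);o=P["pose"][:3,3]
            pts.append((o+r*(.19-o[2])/r[2])[:2]*1000)
        pts=np.float32(pts); print(st[i],cv2.fitEllipse(pts),pts.min(0),pts.max(0))
E
python3 b.py
```

```text
[ 0.54339077 -0.02724897  0.33140768] [ 0.00994381  3.13884067 -0.00403024]
[306 167  34  32 684] ((543.1649780273438, -25.79628562927246), (29.679834365844727, 31.106143951416016), 176.82138061523438) [528.54694 -41.23391] [558.58374  -10.397805]
```

View pics/w3.png

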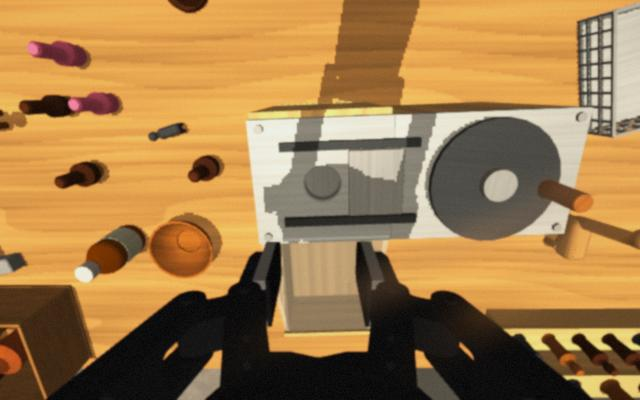

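```bash
cat > d.py <<'E'
from h import *
# dark dolls from wrist view: head points 52..80mm, axis estimate
def dolls(P,n=3):
    w=cloud(P);out=[]
    m=((w[...,2]>.045)&(w[...,2]<.082)&(w[...,0]>.35)&(w[...,0]<.9)&(w[...,1]<-.11)&(w[...,1]>-.55)).astype(np.uint8)
    k,l,st,ce=cv2.connectedComponentsWithStats(m)
    for i in range(1,k):
        p=w[l==i]
        if len(p)<25 or np.ptp(p[:,0])>.05 or np.ptp(p[:,1])>.05: continue
        t=p[p[:,2]>p[:,2].max()-.006]
        q=p[p[:,2]<p[:,2].max()-.008]
        # circle fit r=9 on side points
        from scipy.optimize import least_squares
        fit=least_squares(lambda c:np.hypot(q[:,0]-c[0],q[:,1]-c[1])-.009,t[:,:2].mean(0),loss="soft_l1",f_scale=.001).x if len(q)>15 else None
        out.append((ce[i].round(),len(p),t.mean(0).round(4),None if fit is None else fit.round(4),P["img"][l==i].mean(0).round()))
    return out
if __name__=="__main__":
    s=sensors.get_state();print(s["t"],s["tool_pos"],s["eef_rot"])
    P=eyes.get_image("wrist")
    for o in dolls(P):
        c=o[3] if o[3] is not None else o[2]
        print(*o,"tool d to grasp",tool([c[0],c[1],.05],s).round())
E
python3 d.py
```

```text
8.2 [ 0.54339077 -0.02724897  0.33140768] [ 0.00994381  3.13884067 -0.00403024]
[40. 50.] 449 [ 0.4129 -0.3606  0.0716] [ 0.4125 -0.3628] [ 77.  68. 143.] tool d to grasp [ 130. -336.  282.]
[ 80. 104.] 362 [ 0.4754 -0.3286  0.0717] [ 0.4755 -0.3308] [ 81.  70. 148.] tool d to grasp [  67. -303.  282.]
[ 31. 107.] 404 [ 0.4782 -0.3912  0.0716] [ 0.4785 -0.3935] [16. 36. 64.] tool d to grasp [  63. -366.  282.]
[195. 174.] 239 [ 0.5674 -0.1945  0.0714] [ 0.568  -0.1956] [17. 36. 69.] tool d to grasp [ -25. -167.  282.]
[ 65. 180.] 325 [ 0.5747 -0.3738  0.0714] [ 0.5755 -0.3761] [16. 34. 63.] tool d to grasp [ -34. -348.  282.]
[111. 252.] 968 [ 0.6845 -0.335   0.079 ] [ 0.6813 -0.3304] [ 20.  56. 100.] tool d to grasp [-139. -302.  283.]
[ 12. 334.] 49 [ 0.8194 -0.5064  0.0792] None [21. 48. 94.] tool d to grasp [-278. -477.  283.]
```

Emit:
play_rows:
  rows:
    - [[-8,-50,0],0]
    - [[-16,-100,0],0]
    - [[-25,-145,10],0]
    - [[-25,-168,45],0]
    - [[-25,-168,90],0]
    - [[-25,-168,140],0]
    - [[-25,-168,150],0]
    - [[-25,-168,150],0]

```text
t: 9.05
tool_pos: [0.5674, -0.1925, 0.1798]
eef_rot: [-0.004, -3.14, -0.0]
ft_force: [-0.7, -0.5, 0.0]
grip_width: 0.453
```

```bash
python3 d.py
```

```text
9.05 [ 0.56743966 -0.19246757  0.17982768] [-3.70549188e-03 -3.14031051e+00 -6.58357132e-05]
[139.  76.] 841 [ 0.4752 -0.3294  0.0717] [ 0.4752 -0.3309] [107.  93. 178.] tool d to grasp [  92. -139.  130.]
[60. 81.] 1006 [ 0.4782 -0.3914  0.0713] [ 0.4781 -0.3937] [18. 37. 70.] tool d to grasp [  89. -201.  130.]
[314. 190.] 483 [ 0.5667 -0.1957  0.0713] [ 0.5678 -0.1958] [15. 30. 58.] tool d to grasp [ -1.  -3. 130.]
[109. 198.] 714 [ 0.5743 -0.3742  0.0713] [ 0.5752 -0.3764] [19. 39. 73.] tool d to grasp [  -8. -184.  130.]
[160. 295.] 1077 [ 0.6746 -0.3483  0.0787] [ 0.6737 -0.3423] [ 26.  69. 120.] tool d to grasp [-107. -150.  130.]
```

Emit:
play_rows:
  rows:
    - [[0,-3,30],0]
    - [[0,-3,65],0]
    - [[0,-3,95],0]
    - [[0,-3,115],0]
    - [[0,-3,129],0]
    - [[0,-3,129],0]
    - [[0,-3,129],0]

```text
t: 9.8
tool_pos: [0.5711, -0.1972, 0.0564]
eef_rot: [0.003, 3.135, -0.006]
ft_force: [0.6, 0.5, 0.8]
grip_width: 0.452
```

Emit:
play_rows:
  rows:
    - [[0,0,0],0]
    - [[0,0,0],0]
    - [[0,0,0],0]
    - [[0,0,0],0]
    - [[0,0,0],0]
    - [[0,0,0],0]
  gripper: 0

```text
t: 10.4
tool_pos: [0.573, -0.1979, 0.0592]
eef_rot: [0.003, 3.131, -0.009]
ft_force: [0.8, 0.5, 6.8]
grip_width: 0.188
```

Emit:
play_rows:
  rows:
    - [[0,0,-50],0]
    - [[0,0,-100],0]
    - [[0,0,-150],0]
    - [[0,10,-195],0]
    - [[5,30,-230],0]
    - [[10,70,-240],0]
    - [[15,110,-240],0]
    - [[24,150,-240],0]
    - [[24,172,-240],0]
    - [[24,172,-240],0]

```text
t: 11.4
tool_pos: [0.5463, -0.022, 0.2984]
eef_rot: [-0.003, 3.13, -0.008]
ft_force: [0.0, -1.0, -0.6]
grip_width: 0.187
```

```bash
cat > held.py <<'E'
from h import *
import sys
s=sensors.get_state();P=eyes.get_image("wrist");w=cloud(P);T=s["tool_pos"]
print(s["t"],T,s["eef_rot"],s["ft_force"],s["grip_width"])
L=R.from_rotvec(s["eef_rot"]).inv().apply((w-T).reshape(-1,3)).reshape(w.shape)*1000
cv2.imwrite(sys.argv[1],P["img"])
from scipy.optimize import least_squares
# held doll below tips: z_tool 8..60
for z0,z1,r in((16,28,0),(28,42,0),(44,54,12.5),(48,60,13)):
    m=(abs(L[...,0])<26)&(abs(L[...,1])<26)&(L[...,2]>z0)&(L[...,2]<z1)
    p=L[m]
    if len(p)<20: print(z0,len(p));continue
    f=least_squares(lambda c:np.hypot(p[:,0]-c[0],p[:,1]-c[1])-c[2],[0,0,14],loss="soft_l1",f_scale=.5).x
    g=least_squares(lambda c:np.hypot(p[:,0]-c[0],p[:,1]-c[1])-(r or 15),[0,0],loss="soft_l1",f_scale=.5).x
    print(z0,z1,len(p),f.round(1),"fixed r",g.round(1),p.min(0).round(1),p.max(0).round(1))
E
python3 held.py pics/w4.png
```

```text
11.4 [ 0.54630148 -0.02202607  0.29842509] [-2.59946625e-03  3.12962988e+00 -8.07521955e-03] [ 0.04102934 -1.02835451 -0.61924856] 0.18711763680037166
16 28 1542 [ 5.1  1.1 13.7] fixed r [3.4 1.1] [ -1.6 -16.   16. ] [23.9 18.5 28. ]
28 42 552 [ 6.1  1.1 17.6] fixed r [9.  0.9] [ -3.  -16.9  28. ] [24.1 18.7 42. ]
44 0
48 0
```

View pics/w4.png

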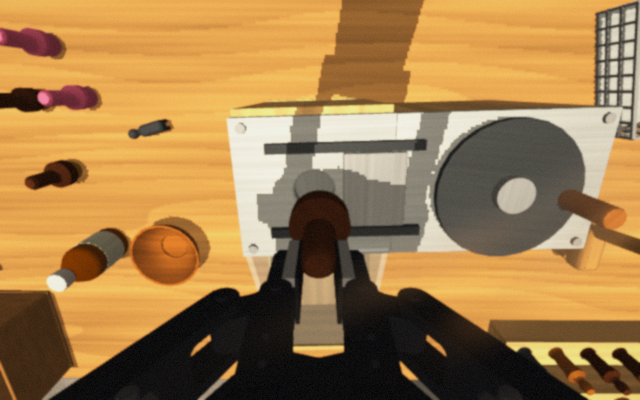

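Emit:
play_rows:
  rows:
    - [[-3,-5,10],0]
    - [[-3,-5,25],0]
    - [[-3,-5,35],0]
    - [[-3,-5,45],0]
    - [[-3,-5,50],0]
    - [[-3,-5,54],0]
    - [[-3,-5,58],0]
    - [[-3,-5,60],0]
    - [[-3,-5,60],0]

```text
t: 12.35
tool_pos: [0.5502, -0.0288, 0.2384]
eef_rot: [-0.001, 3.13, -0.01]
ft_force: [-0.0, 0.3, -1.0]
grip_width: 0.185
```

Emit:
play_rows:
  rows:
    - [[0,0,2],0]
    - [[0,0,4],0]
    - [[0,0,6],0]
    - [[0,0,8],0]
    - [[0,0,9],0]
    - [[0,0,9],0]

```text
t: 12.95
tool_pos: [0.5517, -0.0286, 0.2353]
eef_rot: [-0.001, 3.125, -0.01]
ft_force: [-6.6, 3.1, 18.0]
grip_width: 0.188
```

Emit:
play_rows:
  rows:
    - [[0,0,-25],0]
    - [[0,0,-55],0]
    - [[0,5,-85],0]
    - [[10,40,-100],0]
    - [[20,85,-100],0]
    - [[32,130,-100],0]
    - [[45,178,-100],0]
    - [[58,225,-100],0]
    - [[72,273,-100],0]
    - [[85,320,-100],0]

```text
t: 13.95
tool_pos: [0.4639, 0.2938, 0.3321]
eef_rot: [-0.001, 3.124, -0.009]
ft_force: [1.2, 0.3, -0.9]
grip_width: 0.184
```

```bash
python3 - <<'E'
from h import *
s=sensors.get_state();print(s["tool_pos"],s["eef_rot"],s["grip_width"],s["joints"].round(2) if hasattr(s["joints"],"round") else s["joints"])
P=eyes.get_image("wrist");w=cloud(P);cv2.imwrite("pics/w5.png",P["img"])
m=(w[...,0]>.25)&(w[...,0]<.6)&(w[...,1]>.28)&(w[...,1]<.56)&(w[...,2]>.03)&(w[...,2]<.08)
k,l,st,ce=cv2.connectedComponentsWithStats(cv2.morphologyEx(m.astype(np.uint8),3,np.ones((7,7))))
for i in range(1,k):
    if st[i][4]>300:
        p=w[(l==i)&m];print(st[i],cv2.minAreaRect(np.float32(p[:,:2]*1000)),p.max(0),p.min(0))
E
```

```text
[0.4639005  0.29384476 0.33205535] [-1.13892718e-03  3.12399694e+00 -9.38674951e-03] 0.1837144458005859 [ 0.44 -0.17  1.68 -0.01  1.62 -1.14]
[ 337   44  146  151 3130] ((427.9955139160156, 415.2981872558594), (154.52696228027344, 164.4989776611328), 15.577888488769531) [0.52343141 0.51364936 0.05884796] [0.3328196  0.31623238 0.03001992]
```

View pics/w5.png

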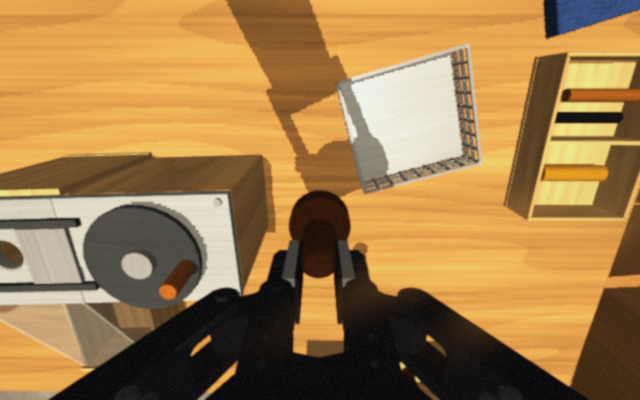

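Emit:
play_rows:
  rows:
    - [[3,50,0],0]
    - [[3,95,20],0]
    - [[3,106,60],0]
    - [[3,106,105],0]
    - [[3,106,150],0]
    - [[3,106,195],0]
    - [[3,106,230],0]
    - [[3,106,255],0]
    - [[3,106,262],0]
    - [[3,106,262],0]

```text
t: 15.0
tool_pos: [0.4608, 0.4054, 0.0686]
eef_rot: [-0.012, 3.129, -0.003]
ft_force: [0.5, 0.2, -0.6]
grip_width: 0.186
```

Emit:
play_rows:
  rows:
    - [[0,0,3],0]
    - [[0,0,3],0]
    - [[0,0,3],0]
    - [[0,0,3],0]
    - [[0,0,-20],0]
    - [[0,0,-60],0]
    - [[0,0,-105],0]
    - [[0,0,-150],0]
    - [[0,-20,-195],0]
    - [[0,-40,-240],0]
  gripper: 0.45

```text
t: 16.0
tool_pos: [0.4577, 0.3655, 0.3111]
eef_rot: [-0.013, 3.128, -0.002]
ft_force: [1.6, 0.1, -0.0]
grip_width: 0.448
```

Emit:
play_rows:
  rows:
    - [[-118,-742,0],0]
    - [[-118,-742,0],0]
    - [[-118,-742,0],0]
    - [[-118,-742,0],0]
    - [[-118,-742,0],0]
    - [[-118,-742,0],0]
    - [[-118,-742,0],0]
    - [[-118,-742,0],0]
    - [[-118,-742,0],0]
    - [[-118,-742,0],0]

```text
t: 17.0
tool_pos: [0.5405, -0.1295, 0.3128]
eef_rot: [-0.013, 3.126, -0.002]
ft_force: [0.6, -0.6, 0.5]
grip_width: 0.45
```

```bash
python3 d.py; python3 - <<'E'
from h import *
P=eyes.get_image("scene");w=cloud(P);cv2.imwrite("pics/s5.png",cv2.resize(P["img"][100:400,230:480],None,fx=2,fy=2))
m=(abs(w[...,0]-.428)<.07)&(abs(w[...,1]-.415)<.07)&(w[...,2]>.015)&(P["img"].mean(-1)<90)
p=w[m];print(len(p),p.mean(0),p.max(0),p.min(0))
E
```

```text
17.0 [ 0.54046468 -0.12946044  0.31282045] [-1.31101359e-02  3.12590455e+00 -2.43138259e-03]
[115.  43.] 432 [ 0.4128 -0.361   0.0714] [ 0.4125 -0.3628] [ 80.  69. 146.] tool d to grasp [ 134. -232.  261.]
[152. 101.] 335 [ 0.4753 -0.3291  0.0714] [ 0.4755 -0.3308] [ 86.  75. 154.] tool d to grasp [  71. -200.  262.]
[101. 103.] 386 [ 0.4781 -0.3915  0.0715] [ 0.4784 -0.3935] [15. 34. 62.] tool d to grasp [  68. -263.  262.]
[130. 180.] 302 [ 0.5746 -0.3745  0.0714] [ 0.5755 -0.3762] [15. 32. 62.] tool d to grasp [ -29. -247.  264.]
[171. 254.] 923 [ 0.6829 -0.3365  0.079 ] [ 0.6787 -0.3328] [19. 55. 98.] tool d to grasp [-132. -204.  265.]
[ 68. 337.] 102 [ 0.8201 -0.5053  0.0791] [ 0.8278 -0.5113] [16. 39. 81.] tool d to grasp [-280. -384.  268.]
133 [0.46333477 0.41247884 0.04470042] [0.4836603  0.4271237  0.07872776] [0.44407706 0.34779424 0.01897776]
```

Emit:
play_rows:
  rows:
    - [[-6,-50,10],0]
    - [[-12,-100,20],0]
    - [[-18,-150,30],0]
    - [[-24,-200,45],0]
    - [[-27,-240,70],0]
    - [[-27,-247,110],0]
    - [[-27,-247,155],0]
    - [[-27,-247,190],0]
    - [[-27,-247,215],0]
    - [[-27,-247,215],0]

```text
t: 18.1
tool_pos: [0.5687, -0.3775, 0.093]
eef_rot: [-0.003, 3.134, 0.005]
ft_force: [-0.5, 0.7, -0.4]
grip_width: 0.453
```

```bash
python3 d.py
```

```text
18.1 [ 0.56870247 -0.37745439  0.09303748] [-0.0034559   3.13435144  0.00485593]
[411.  62.] 1566 [ 0.4751 -0.3318  0.0714] [ 0.475  -0.3309] [ 76.  64. 151.] tool d to grasp [94. 47. 43.]
[285.  68.] 1263 [ 0.478  -0.3934  0.0714] [ 0.478  -0.3938] [17. 39. 82.] tool d to grasp [ 91. -16.  42.]
[319. 241.] 1115 [ 0.5733 -0.3765  0.0713] [ 0.5751 -0.3764] [12. 24. 48.] tool d to grasp [-6.  1. 43.]
[353. 348.] 251 [ 0.666  -0.3492  0.0507] [ 0.6733 -0.3514] [73. 92. 99.] tool d to grasp [-104.   26.   44.]
```

Emit:
play_rows:
  rows:
    - [[-4,1,8],0]
    - [[-6,1,22],0]
    - [[-6,1,34],0]
    - [[-6,1,42],0]
    - [[-6,1,43],0]
    - [[-6,1,43],0]

```text
t: 18.75
tool_pos: [0.5764, -0.3776, 0.0529]
eef_rot: [-0.003, 3.131, 0.001]
ft_force: [-0.7, 0.1, 1.1]
grip_width: 0.449
```

Emit:
play_rows:
  rows:
    - [[0,0,0],0]
    - [[0,0,0],0]
    - [[0,0,0],0]
    - [[0,0,0],0]
    - [[0,0,-2],0]
    - [[0,0,-40],0]
    - [[0,0,-88],0]
    - [[0,0,-135],0]
    - [[0,0,-183],0]
    - [[0,0,-230],0]
  gripper: 0

```text
t: 19.75
tool_pos: [0.5736, -0.3773, 0.2845]
eef_rot: [-0.003, 3.132, 0.001]
ft_force: [0.4, 0.1, -0.6]
grip_width: 0.188
```

Emit:
play_rows:
  rows:
    - [[5,47,-12],0]
    - [[9,94,-14],0]
    - [[13,141,-14],0]
    - [[17,188,-14],0]
    - [[20,235,-14],0]
    - [[24,282,-14],0]
    - [[29,325,-14],0]
    - [[29,351,-14],0]
    - [[29,351,-14],0]

```text
t: 20.65
tool_pos: [0.5431, -0.0234, 0.2983]
eef_rot: [-0.011, 3.132, 0.002]
ft_force: [0.0, -0.1, -0.5]
grip_width: 0.19
```

```bash
python3 held.py pics/w6.png
```

```text
20.65 [ 0.54307587 -0.02336748  0.29830467] [-1.06004631e-02  3.13184951e+00  2.45909141e-03] [ 0.0178556  -0.12677359 -0.50922245] 0.1902993528363708
16 28 1476 [ 2.1  0.7 15. ] fixed r [2.  0.7] [ -2.2 -16.9  16. ] [20.3 18.4 28. ]
28 42 279 [ 2.1  0.8 17.9] fixed r [5.4 0.8] [  6.6 -16.7  28. ] [20.4 17.8 37.9]
44 2
48 2
```

Emit:
play_rows:
  rows:
    - [[-3,-4,12],0]
    - [[-3,-4,28],0]
    - [[-3,-4,42],0]
    - [[-3,-4,50],0]
    - [[-3,-4,55],0]
    - [[-3,-4,60],0]
    - [[-3,-4,64],0]
    - [[-3,-4,69],0]
    - [[-3,-4,73],0]
    - [[-3,-4,73],0]

```text
t: 21.7
tool_pos: [0.5479, -0.0287, 0.23]
eef_rot: [-0.008, 3.129, 0.001]
ft_force: [-7.3, 3.9, 12.9]
grip_width: 0.186
```

Emit:
play_rows:
  rows:
    - [[0,0,-25],0]
    - [[0,0,-55],0]
    - [[0,5,-85],0]
    - [[14,45,-100],0]
    - [[28,90,-100],0]
    - [[43,135,-100],0]
    - [[58,181,-100],0]
    - [[73,227,-100],0]
    - [[87,273,-100],0]
    - [[102,319,-100],0]

```text
t: 22.7
tool_pos: [0.4421, 0.2916, 0.3294]
eef_rot: [-0.009, 3.127, 0.002]
ft_force: [0.4, -0.4, -1.3]
grip_width: 0.189
```

Emit:
play_rows:
  rows:
    - [[14,46,0],0]
    - [[29,92,0],0]
    - [[43,136,15],0]
    - [[43,138,60],0]
    - [[43,138,107],0]
    - [[43,138,154],0]
    - [[43,138,200],0]
    - [[43,138,240],0]
    - [[43,138,262],0]
    - [[43,138,264],0]

```text
t: 23.7
tool_pos: [0.3998, 0.4277, 0.0606]
eef_rot: [-0.009, 3.133, -0.006]
ft_force: [-0.4, -1.4, -0.7]
grip_width: 0.191
```

Emit:
play_rows:
  rows:
    - [[0,0,0],0]
    - [[0,0,0],0]
    - [[0,0,0],0]
    - [[0,0,0],0]
    - [[0,0,-20],0]
    - [[0,0,-60],0]
    - [[0,0,-105],0]
    - [[0,0,-150],0]
    - [[0,0,-200],0]
    - [[0,-20,-245],0]
  gripper: 0.45

```text
t: 24.7
tool_pos: [0.3977, 0.4096, 0.3094]
eef_rot: [-0.012, 3.131, -0.002]
ft_force: [0.5, 0.4, 0.4]
grip_width: 0.451
```

Emit:
play_rows:
  rows:
    - [[-25,-48,0],0]
    - [[-50,-92,0],0]
    - [[-65,-140,0],0]
    - [[-80,-188,0],0]
    - [[-80,-238,0],0]
    - [[-80,-288,0],0]
    - [[-80,-338,0],0]
    - [[-80,-388,0],0]
    - [[-80,-438,0],0]
    - [[-80,-488,0],0]

```text
t: 25.7
tool_pos: [0.481, -0.0755, 0.3123]
eef_rot: [-0.012, 3.128, -0.003]
ft_force: [0.8, -0.1, -0.2]
grip_width: 0.448
```

```bash
python3 d.py; python3 - <<'E'
from h import *
P=eyes.get_image("scene");w=cloud(P);cv2.imwrite("pics/s6.png",cv2.resize(P["img"][100:400,230:480],None,fx=2,fy=2))
E
```

```text
25.7 [ 0.48102852 -0.07548596  0.31228238] [-1.17063830e-02  3.12784441e+00 -3.09053615e-03]
[80. 98.] 402 [ 0.4125 -0.3605  0.0713] [ 0.4125 -0.3627] [ 81.  71. 149.] tool d to grasp [  74. -286.  262.]
[118. 150.] 332 [ 0.4748 -0.3288  0.0715] [ 0.4754 -0.3308] [ 84.  74. 155.] tool d to grasp [  11. -255.  263.]
[ 69. 152.] 370 [ 0.4777 -0.3911  0.0712] [ 0.4785 -0.3935] [16. 35. 65.] tool d to grasp [   9. -317.  263.]
[ 10. 163.] 409 [ 0.493  -0.4729  0.0626] [ 0.4936 -0.4739] [ 23.  68. 128.] tool d to grasp [  -6. -398.  263.]
[141. 290.] 956 [ 0.6824 -0.3363  0.0789] [ 0.6788 -0.3326] [ 20.  56. 100.] tool d to grasp [-192. -258.  265.]
[ 41. 369.] 67 [ 0.8196 -0.5074  0.0793] [ 0.828  -0.5142] [17. 41. 85.] tool d to grasp [-340. -441.  268.]
```

View pics/s6.png

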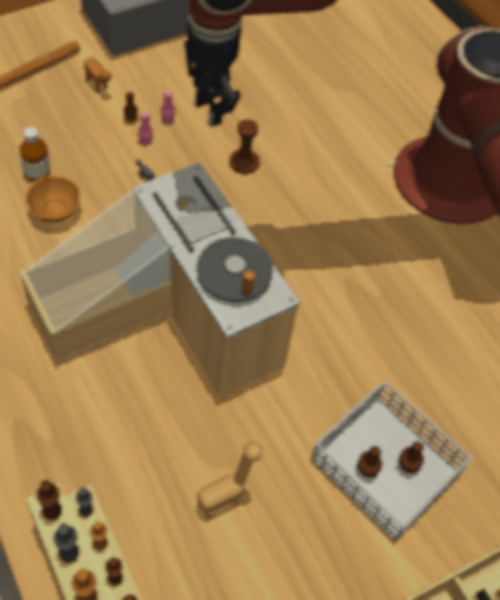

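Emit:
play_rows:
  rows:
    - [[2,-50,5],0]
    - [[4,-100,15],0]
    - [[6,-150,25],0]
    - [[8,-200,35],0]
    - [[10,-250,50],0]
    - [[11,-295,75],0]
    - [[11,-317,115],0]
    - [[11,-317,160],0]
    - [[11,-317,200],0]
    - [[11,-317,220],0]
  gripper: 0.42

```text
t: 26.8
tool_pos: [0.4712, -0.3941, 0.0885]
eef_rot: [0.001, 3.133, 0.002]
ft_force: [-1.3, -0.1, 0.1]
grip_width: 0.417
```

```bash
python3 d.py
```

```text
26.8 [ 0.47119296 -0.39411805  0.08846401] [1.20346678e-03 3.13323848e+00 1.96521266e-03]
[378. 133.] 1264 [ 0.4116 -0.3636  0.0713] [ 0.4122 -0.3629] [ 77.  66. 155.] tool d to grasp [59. 31. 38.]
[425. 240.] 1315 [ 0.4733 -0.3322  0.0713] [ 0.4751 -0.3309] [ 69.  67. 146.] tool d to grasp [-4. 63. 39.]
[319. 245.] 1187 [ 0.4762 -0.3937  0.0713] [ 0.4781 -0.3937] [12. 26. 50.] tool d to grasp [-7.  0. 39.]
```

Emit:
play_rows:
  rows:
    - [[-5,0,8],0]
    - [[-7,0,22],0]
    - [[-7,0,32],0]
    - [[-7,0,38],0]
    - [[-7,0,39],0]
    - [[-7,0,39],0]

```text
t: 27.45
tool_pos: [0.4777, -0.393, 0.0475]
eef_rot: [0.001, 3.135, 0.005]
ft_force: [1.0, 0.3, 0.1]
grip_width: 0.42
```

Emit:
play_rows:
  rows:
    - [[0,0,0],0]
    - [[0,0,0],0]
    - [[0,0,0],0]
    - [[0,0,0],0]
    - [[0,0,-2],0]
    - [[0,0,-40],0]
    - [[0,0,-88],0]
    - [[0,0,-135],0]
    - [[0,0,-183],0]
    - [[0,0,-230],0]
  gripper: 0

```text
t: 28.45
tool_pos: [0.4758, -0.3933, 0.2788]
eef_rot: [0.001, 3.136, 0.006]
ft_force: [-0.0, -1.1, -0.4]
grip_width: 0.187
```

Emit:
play_rows:
  rows:
    - [[-8,46,-18],0]
    - [[-17,92,-20],0]
    - [[-26,138,-20],0]
    - [[-34,184,-20],0]
    - [[-43,230,-20],0]
    - [[-52,278,-20],0]
    - [[-60,325,-20],0]
    - [[-68,366,-20],0]
    - [[-68,366,-20],0]
    - [[-68,366,-20],0]

```text
t: 29.45
tool_pos: [0.5435, -0.0266, 0.3001]
eef_rot: [-0.002, 3.137, 0.006]
ft_force: [-0.1, -0.1, -1.1]
grip_width: 0.192
```

```bash
python3 held.py pics/w7.png; sed -n '1,$p' b.py > /dev/null
```

```text
29.45 [ 0.54352985 -0.02659963  0.30008984] [-2.48712917e-03  3.13730061e+00  6.17427413e-03] [-0.07767852 -0.08469479 -1.05168404] 0.1919137468749968
16 28 581 [ 0.6  0.2 14.3] fixed r [-0.1  0.2] [  3.  -14.4  16. ] [15.6 14.9 28. ]
28 42 226 [-1.3  0.2 15.6] fixed r [-0.6  0.1] [  5.3 -13.9  28. ] [15.4 13.4 42. ]
44 18
48 0
```

Emit:
play_rows:
  rows:
    - [[2,2,15],0]
    - [[2,2,32],0]
    - [[2,2,46],0]
    - [[2,2,55],0]
    - [[2,2,62],0]
    - [[2,2,67],0]
    - [[2,2,70],0]
    - [[2,2,70],0]

```text
t: 30.3
tool_pos: [0.5419, -0.0253, 0.2301]
eef_rot: [0.0, 3.137, 0.006]
ft_force: [-0.6, -0.5, -1.3]
grip_width: 0.19
```

Emit:
play_rows:
  rows:
    - [[-2,0,3],0]
    - [[-2,0,6],0]
    - [[-2,0,9],0]
    - [[-2,0,12],0]
    - [[-2,0,15],0]
    - [[-2,0,18],0]
    - [[-2,0,18],0]
    - [[-2,0,18],0]

```text
t: 31.1
tool_pos: [0.5439, -0.0252, 0.212]
eef_rot: [0.0, 3.137, 0.006]
ft_force: [-0.2, 0.2, -0.0]
grip_width: 0.189
```

Foot 27 mm in with no force, so it passes. I'll release it.

Emit:
play_rows:
  rows:
    - [[0,0,0],0]
    - [[0,0,0],0]
    - [[0,0,0],0]
    - [[0,0,0],0]
    - [[0,0,0],0]
    - [[0,0,-10],0]
    - [[0,0,-40],0]
    - [[0,0,-80],0]
    - [[0,0,-110],0]
    - [[0,0,-110],0]
  gripper: 0.45

```text
t: 32.1
tool_pos: [0.5456, -0.026, 0.3294]
eef_rot: [-0.0, 3.126, 0.003]
ft_force: [-0.5, 0.5, 0.2]
grip_width: 0.45
```

```bash
python3 b.py; python3 - <<'E'
from h import *
a=cv2.imread("pics/w3.png")[80:260,150:640]
P=eyes.get_image("side");S=cv2.resize(P["img"][120:360,220:440],None,fx=2,fy=2)
a=np.vstack([a,np.zeros((max(0,480-a.shape[0]),a.shape[1],3),np.uint8)])
cv2.imwrite("pics/c8.png",cv2.resize(np.hstack([a[:180],]),None,fx=1,fy=1))
out=np.zeros((600,800,3),np.uint8);out[:180,:490]=a[:180];out[180:180+420,:440]=S[:420]
sc=eyes.get_image("scene")["img"][160:290,220:400];sc=cv2.resize(sc,None,fx=2,fy=2);out[180:180+260,440:800]=sc
cv2.imwrite("pics/c8.png",out)
E
python3 d.py
```

```text
[ 0.54471377 -0.02583769  0.32615494] [7.51865459e-05 3.13068470e+00 4.14239014e-03]
[301 163  35  32 712] ((543.1376342773438, -25.70188331604004), (29.7265682220459, 31.2662353515625), 0.45504945516586304) [528.23804 -41.36496] [557.8624    -9.992457]
32.25 [ 0.54325643 -0.02554567  0.3217157 ] [1.32912498e-04 3.13772365e+00 6.32040274e-03]
[29. 46.] 498 [ 0.4128 -0.3603  0.0715] [ 0.4126 -0.3627] [ 76.  67. 142.] tool d to grasp [ 132. -338.  270.]
[ 70. 102.] 400 [ 0.4754 -0.3286  0.0715] [ 0.4754 -0.3308] [ 80.  72. 149.] tool d to grasp [  69. -306.  270.]
[102. 254.] 1027 [ 0.6841 -0.3349  0.0789] [ 0.6811 -0.3304] [20. 56. 99.] tool d to grasp [-137. -306.  271.]
[  2. 338.] 29 [ 0.8195 -0.5046  0.0789] None [21. 50. 96.] tool d to grasp [-275. -480.  271.]
```

View pics/c8.png

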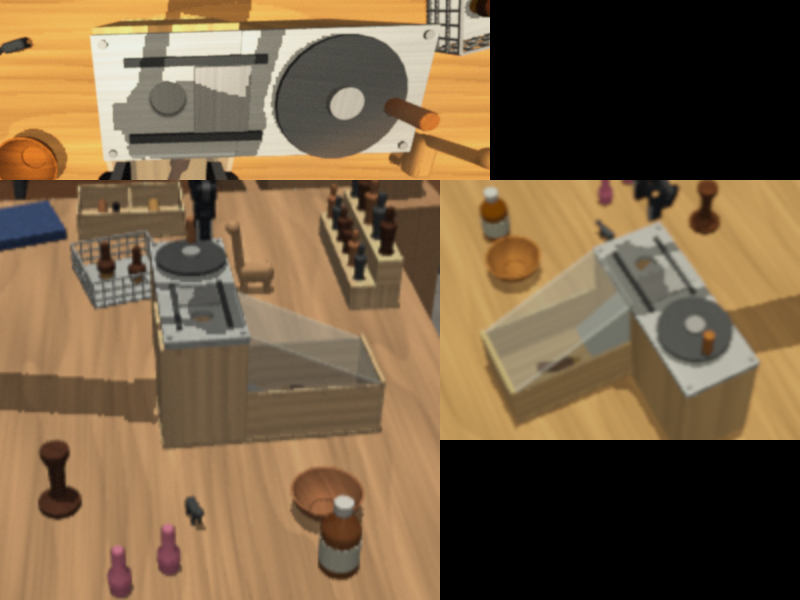

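Emit:
play_rows:
  rows:
    - [[1,50,0],0]
    - [[3,100,0],0]
    - [[5,150,0],0]
    - [[5,188,5],0]
    - [[5,193,30],0]
    - [[5,193,60],0]
    - [[5,193,82],0]
    - [[5,193,94],0]
    - [[5,193,96],0]
    - [[5,193,96],0]

```text
t: 33.3
tool_pos: [0.5381, 0.1678, 0.2253]
eef_rot: [0.001, 3.14, 0.007]
ft_force: [-0.9, 0.1, 0.3]
grip_width: 0.449
```

Emit:
play_rows:
  rows:
    - [[0,0,0],0]
    - [[0,0,0],0]
    - [[0,0,0],0]
    - [[0,0,0],0]
    - [[0,0,0],0]
    - [[0,0,0],0]
  gripper: 0

```text
t: 33.9
tool_pos: [0.5389, 0.1675, 0.2271]
eef_rot: [0.001, 3.137, 0.006]
ft_force: [0.5, -2.0, 5.6]
grip_width: 0.168
```

```bash
python3 circ.py 452 272 10; python3 - <<'E'
from h import *
P=eyes.get_image("scene")
w=cloud(P);m=(abs(w[...,0]-.428)<.07)&(abs(w[...,1]-.415)<.07)&(w[...,2]>.015)&(P["img"].mean(-1)<90)
print(m.sum(),w[m].max(0))
E
```

```text
[0.53893479 0.16754683 0.22713767] [8.08328879e-04 3.13721142e+00 6.15278324e-03] [ 0.49502658 -2.00071142  5.59080863] 0.1682714272992176
r 0.04355985813185579 ang 91.40124060135118
434 [-13.2, -1.2, 0.1]
416 [-25.7, -7.1, 0.1]
398 [-35.7, -16.4, 0.1]
380 [-42.4, -28.5, 0.1]
362 [-45.1, -42.0, 0.0]
344 [-43.4, -55.7, -0.0]
326 [-37.6, -68.1, -0.1]
308 [-28.2, -78.2, -0.2]
290 [-16.2, -84.9, -0.3]
272 [-2.6, -87.5, -0.3]
271 [0.48521631 0.44810497 0.07703759]
```

Emit:
play_rows:
  rows:
    - [[-13.2,-1.2,0],0]
    - [[-25.7,-7.1,0],0]
    - [[-35.7,-16.4,0],0]
    - [[-42.4,-28.5,0],0]
    - [[-45.1,-42,0],0]
    - [[-43.4,-55.7,0],0]
    - [[-37.6,-68.1,0],0]
    - [[-28.2,-78.2,0],0]
    - [[-16.2,-84.9,0],0]
    - [[-2.6,-87.5,0],0]

```text
t: 34.95
tool_pos: [0.5421, 0.0803, 0.2272]
eef_rot: [0.001, 3.134, 0.008]
ft_force: [4.3, 1.2, 0.5]
grip_width: 0.168
```

```bash
python3 circ.py 272 92 10
```

```text
[0.54209197 0.08030999 0.22718572] [7.49318444e-04 3.13381413e+00 8.05855892e-03] [4.33277738 1.18050804 0.50934579] 0.16782527876813363
r 0.04374006495087688 ang -87.25865262379904
254 [14.2, 1.4, -0.1]
236 [26.7, 7.2, -0.2]
218 [36.8, 16.6, -0.2]
200 [43.5, 28.6, -0.2]
182 [46.1, 42.1, -0.1]
164 [44.4, 55.8, -0.1]
146 [38.6, 68.3, 0.1]
128 [29.2, 78.3, 0.2]
110 [17.2, 85.0, 0.3]
92 [3.7, 87.7, 0.4]
```

Emit:
play_rows:
  rows:
    - [[14.2,1.4,0],0]
    - [[26.7,7.2,0],0]
    - [[36.8,16.6,0],0]
    - [[43.5,28.6,0],0]
    - [[46.1,42.1,0],0]
    - [[44.4,55.8,0],0]
    - [[38.6,68.3,0],0]
    - [[29.2,78.3,0],0]
    - [[17.2,85,0],0]
    - [[3.7,87.7,0],0]

```text
t: 35.95
tool_pos: [0.5347, 0.1679, 0.2269]
eef_rot: [0.001, -3.137, -0.003]
ft_force: [-47.6, -9.5, 28.2]
grip_width: 0.169
```

Emit:
play_rows:
  rows:
    - [[-2,0,0],0]
    - [[-2,0,0],0]
    - [[-2,0,0],0]

```text
t: 36.25
tool_pos: [0.5338, 0.1678, 0.2271]
eef_rot: [0.002, -3.128, -0.001]
ft_force: [-13.6, -3.2, 8.1]
grip_width: 0.168
```

Emit:
play_rows:
  rows:
    - [[0,0,0],0]
    - [[0,0,0],0]
    - [[0,0,0],0]
    - [[0,0,0],0]
    - [[0,0,-40],0]
    - [[0,-10,-80],0]
    - [[-3,-60,-102],0]
    - [[-8,-105,-102],0]
    - [[-8,-150,-102],0]
    - [[-8,-193,-102],0]
  gripper: 0.45

```text
t: 37.25
tool_pos: [0.5435, -0.0271, 0.3293]
eef_rot: [0.002, -3.129, -0.001]
ft_force: [0.2, 0.4, -0.0]
grip_width: 0.45
```

```bash
python3 - <<'E'
from h import *
s=sensors.get_state();print(s["t"],s["tool_pos"],s["ft_force"])
P=eyes.get_image("wrist");w=cloud(P)
S=eyes.get_image("scene");ws=cloud(S)
for W in(w,ws):
    p=W[(abs(W[...,0]-.54)<.08)&(W[...,1]>.05)&(W[...,1]<.22)&(W[...,2]>.244)&(W[...,2]<.27)]
    c=p.mean(0);d=c[:2]-[.540,.124];print("grip top",len(p),c,"ang",np.degrees(np.arctan2(d[1],d[0])))
q=w[(abs(w[...,0]-.544)<.02)&(abs(w[...,1]+.026)<.02)];print("bore region z min/med",q[:,2].min(),np.median(q[:,2]))
g=(abs(w[...,0]-.543)<.02)&(abs(w[...,1]+.01)<.07)&(w[...,2]>.193)&(w[...,2]<.2);print("gate y",np.percentile(w[g][:,1],[2,98]))
out=np.zeros((600,800,3),np.uint8);out[:200,:490]=P["img"][80:280,150:640]
out[200:600,:500]=cv2.resize(S["img"][160:360,220:470],None,fx=2,fy=2);cv2.imwrite("pics/c9.png",out[:,:520])
E
```

```text
37.25 [ 0.54345865 -0.02714948  0.32931279] [ 0.16318807  0.4097485  -0.0174146 ]
grip top 439 [0.53768063 0.16586008 0.24892685] ang 93.17138259903788
grip top 21 [0.53850485 0.16894815 0.24825703] ang 91.90517862928395
bore region z min/med 0.19361473497686826 0.40169653189229704
gate y [-0.04969305 -0.00206815]
```

View pics/c9.png

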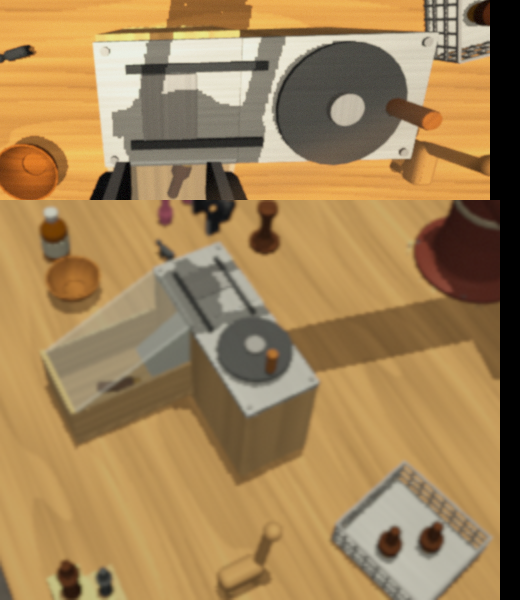

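```bash
python3 -c "
from h import *
print(ctrl.sign_off())"
```

```text
the job is handed in; nothing more can be done
None
```

The job is done and handed in. I wound the crank one full turn counter-clockwise and sorted the three doll blanks I found by the bore. Then I wound the crank back to its stop.

- **Slim doll:** it went 27 mm into the bore with no force and dropped into the covered tray.
- **Thick dolls:** two jammed about 14–15 mm in, at 13 and 18 N. Both matched a camera-measured belly of about 36 mm, and both now stand in the wire basket.

**Last checks:**
- **Gate:** it is shut and centred on the bore to within about 1 mm.
- **Crank:** the grip stands at 92–93° in the pictures. My estimate of the stop is 91.7°, so it is well inside the 0.25 rad limit.
- **Dolls:** one is in the tray and two are in the basket, all seen in the final picture.
- **Bystanders and arm:** I saw no sign that anything had been disturbed. The arm is clear of everything, with about 0 N at the wrist.

**One disagreement:** while still holding the grip at the closing stop, the tool position read about 97° with a resisting force of up to 48 N. The camera check after I let go gave 92–93°, so I take the difference as the gripper straining against the stop.

The pink look-alike dolls were left alone. I saw no other brass-footed dolls on the counter, and no doll was knocked aside during the run.

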